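# Find the full screw tin by its weight

### The job

The three closed screw tins in the rack look alike, but only one is still full, and I need that one for the hinges lying there. Heft them one at a time from your left to your right: lift each upright and clear of the rack, feel its weight for a moment and stand it back down in its own hole before you take the next. Then finish while holding up the heaviest tin in the gripper, upright and still, its underside at least 5 cm above the lids of the other two, which stand in their holes; never tip a tin over, do not put the heaviest down again, and leave the hinges and the screwdriver where they lie.

Things in the scene. Friction and masses are not known exactly. Their poses are not given: they have to be found in the camera images.
- rack: low plywood rack that does not move: 96 mm deep (x), 318 mm long (y), 34 mm high, with three round holes 95 mm apart in a row along y; origin at the centre of its underside, on the worktop; x points away from the robot, y to its left (turned by up to 0.35 rad). A tin stands 76 mm out of its top. The saw guard stands left of and nearer than it.
- tin_left_center (a point): closed round metal tin with push-on lid and plain white band, 60 mm across, 100 mm high, one of three alike, upright in the left hole. This point: its centre, 50 mm above its underside (60 mm above the worktop in the rack); z is its upright axis. Grip across the diameter, about 30 N. With contents 0.53 to 0.76 kg if full, else under 0.41 kg (the two part-used ones differ); contents are packed tight.
- tin_middle_center (a point): closed round metal tin with push-on lid and plain white band, 60 mm across, 100 mm high, one of three alike, upright in the middle hole. This point: its centre, 50 mm above its underside (60 mm above the worktop in the rack); z is its upright axis. Grip across the diameter, about 30 N. With contents 0.53 to 0.76 kg if full, else under 0.41 kg (the two part-used ones differ); contents are packed tight.
- tin_right_center (a point): closed round metal tin with push-on lid and plain white band, 60 mm across, 100 mm high, one of three alike, upright in the right hole. This point: its centre, 50 mm above its underside (60 mm above the worktop in the rack); z is its upright axis. Grip across the diameter, about 30 N. With contents 0.53 to 0.76 kg if full, else under 0.41 kg (the two part-used ones differ); contents are packed tight.
- rack_hole_left (a point): the point in the middle of the rack's left hole, on the base board where the tin's underside rests (10 mm above the worktop). The hole is 68 mm wide (4 mm of play all round the tin) and its edge lies 24 mm higher, at the top of the rack.
- rack_hole_middle (a point): the point in the middle of the rack's middle hole, on the base board where the tin's underside rests (10 mm above the worktop). The hole is 68 mm wide (4 mm of play all round the tin) and its edge lies 24 mm higher, at the top of the rack.
- rack_hole_right (a point): the point in the middle of the rack's right hole, on the base board where the tin's underside rests (10 mm above the worktop). The hole is 68 mm wide (4 mm of play all round the tin) and its edge lies 24 mm higher, at the top of the rack.
- hinge_part_0: loose steel butt hinge lying open and flat on the worktop behind the left half of the rack, 64 x 60 mm, 8 mm thick; bystander; origin at the centre of its underside
- hinge_part_1: loose steel butt hinge lying open and flat on the worktop behind the right half of the rack, 64 x 60 mm, 8 mm thick; bystander; origin at the centre of its underside
- screwdriver: loose screwdriver with a red handle, 210 mm long (along its y), 26 mm thick, lying on the worktop in front of the rack; bystander; origin at the centre of its underside

How it is judged:
By the outcome, as a careful person would: the job done as asked, in the order asked, and still so for the second after the job is handed in, while the arm keeps its last pose, push and grip.
It also fails if it takes over 70 s, if anything falls off the work surface, if the arm or the gripper's body presses on something with over 40 N, if the wrist force passes 120 N, or if a joint passes its speed limit or range.

### The arm

A 6-joint arm with a two-finger parallel gripper is mounted at the origin on the work surface; the furniture and walls round the work are solid. World frame = base frame: x ahead of the robot, y to its left, z up, the work surface at z = 0. Lengths are in m, angles in rad, forces in N, time in s.
With the tool pointing down it reaches from about 0.325 to 0.9 m from the base axis. Payload 6.1 kg.
Tool frame: the origin (TCP) lies midway between the tips of the shut fingers; the grasp point (between the pads) lies 19 mm behind it; z points along the fingers, y is the line along which they close (so a half turn about z gives the same grasp; the last joint's range is limited). The gripper opens to 85 mm and grips with 20 to 120 N. Pads are 22 mm wide; open, the fingers measure 114 mm over their backs; the gripper's body (76 mm by 85 mm) begins 54 mm behind the grasp point. The pads swing forward as they close: fully open they stand 13 mm farther back than shut.
Start: joints at [1.216, 0.22, 1.526, -0, 1.395, -0.126], TCP at [0.142, 0.609, 0.205] pointing down, gripper open.
Joint ranges: [-2.98, 2.98], [-0.91, 2.08], [0.09, 2.57], [-1.24, 4.39], [0.2, 2.65], [-2.68, 2.68]. Speed limits (rad/s): [2.57, 2.57, 3.01, 3.14, 3.14, 3.14].

### API

Orientations are given as a unit quaternion [w, x, y, z].
In Python, from rig import manip gives the robot as it stands.
- The arm moves only by the tool apply_moves, never from a script. Its argument "deltas" is a list of rows, each an object with "rotation": the turn, a rotation vector about the tool's x, y, z each as a share of 1.5 rad, from -1 to 1, a list of three; "translation": the shift along the tool's x, y, z each as a share of 30 cm, from -1 to 1, a list of three; "grip": the closure, from 0 (fully open) to 1 (shut). In form: [{"rotation": [rx, ry, rz], "translation": [tx, ty, tz], "grip": grip}, ...]. A call has 1 to 8 rows; each row is the pose to reach, as a shift and turn from the pose commanded when the call began, along the tool's axes at that moment; what a row does not reach only later rows make up. A row lasts 1/8 s, in which the tool goes at most 62.5 mm and 10.7 degrees, less where a joint would pass 70% of its speed; a pose out of reach is approached as far as the arm can. A call with a number of a shift or a turn outside -1 to 1 is refused whole. A call with a gripper value outside its range is refused whole. The fingers move at their own pace and stop on an object; "squeeze" is the grip in N (left out, the last holds). Time passes only in rows, so rows that repeat a pose let the fingers close. It gives the time, the measured TCP pose, the force, the opening and the grip force at its end, in the units of the state.
- manip.observe(): the state, without advancing time (a new reading comes with each control period).
- manip.grab_frame(name): name is "scene" or "top" or "wrist"; returns a dict with "color" (400x640x3 uint8, red, green, blue), "mtx" (3x3 intrinsics, pixels), "pose" (4x4, takes a point from camera to world coordinates); the wrist camera has in their place "hand_eye" (4x4, takes a point from camera to tool coordinates, whose origin is the TCP and whose axes are the flange's). Camera axes: x right, y up, looking along -z (the intrinsics and any distortion apply to the point x, -y, -z); pixel columns grow to the right and rows downward; lengths in m; the calibration is good to about 2 mm. A picture is of the moment at which its call begins: read the wrist's pose just before it. There is no depth.
- manip.finish_job(): hands the job in; it is judged then, once.
The state is a dict: "t": time; "joints": joint angles; "qvel": joint speeds; "joint_efforts": joint torques, N m; "position": TCP position; "ee_rot": TCP orientation; "wrist_force": force on the tool from outside, world axes, zero at the start; "torque": the same for the moment, N m; "opening": opening from 0.0 (shut) to 1.0 (fully open); "grasp_force": force on a finger pad.
Only numpy, scipy, OpenCV 4.12 (cv2) and the standard library are available. Lean on these libraries where they do the work, as an engineer would, in place of code of your own. Each camera call takes 0.05 s, during which the arm holds its last target. There are 200 camera calls.

## Working session

There is one attempt and no reset: what is moved stays moved. The work goes in short steps, Python scripts to look and compute and a tool call to move; the robot and the scene stay as the last step left them, time stands still between calls to the robot, and variables do not carry over. Pictures are saved under pics/ and viewed, at most 10 in all, crops included, and the job is handed in when it is done.

Besides the shell and the picture viewer there is one more tool, called as name([rows], argument=value, ...), one row to a line, values as JSON. apply_moves: Moves the arm, as the interface text tells. Its arguments: {"type":"object","properties":{"deltas":{"type":"array"},"squeeze":{"type":"number"}},"required":["deltas"]}

```bash
mkdir -p pics; python3 - <<'E'
from rig import manip
import cv2,numpy as np
s=manip.observe();print(s)
for n in("top","scene"):
    f=manip.grab_frame(n);cv2.imwrite(f"pics/{n}0.png",f["color"][:,:,::-1]);print(n,f["mtx"].tolist(),np.round(f["pose"],4).tolist(),[k for k in f])
E
```

```text
{'t': 0.0, 'joints': array([ 1.21590601e+00,  2.21222692e-01,  1.52763686e+00, -2.79130266e-05,
        1.39469508e+00, -1.26109634e-01]), 'qvel': array([-0.00153198,  0.00078144,  0.0012867 ,  0.00112479, -0.00012561,
       -0.00049991]), 'joint_efforts': array([ 8.03009843e-04, -4.96880078e+01, -3.89410293e+01, -2.44717953e-06,
        1.04756554e-02,  1.91324767e-05]), 'position': array([0.14152939, 0.60807949, 0.2038878 ]), 'ee_rot': array([-2.20317408e-04,  1.14138540e-01,  9.93464358e-01, -9.56028352e-04]), 'wrist_force': array([ 0.11624553, -0.11615776,  0.32697607]), 'torque': array([-0.044245  , -0.01503414,  0.05334889]), 'grasp_force': 0.0, 'opening': 1.001235190085748}
top [[469.62338572752867, 0.0, 320.84679103303176], [0.0, 469.62338572752867, 192.81657083604966], [0.0, 0.0, 1.0]] [[0.0074, 0.9879, -0.1547, 0.423], [-0.9994, 0.0021, -0.0344, 0.0259], [-0.0336, 0.1549, 0.9874, 0.9086], [0.0, 0.0, 0.0, 1.0]] ['color', 'mtx', 'pose']
scene [[454.7931209483029, 0.0, 319.0042434778289], [0.0, 454.7931209483029, 199.83678878233383], [0.0, 0.0, 1.0]] [[0.437, 0.5989, -0.671, -0.0084], [-0.8993, 0.2765, -0.3389, -0.2547], [-0.0174, 0.7515, 0.6595, 0.6481], [0.0, 0.0, 0.0, 1.0]] ['color', 'mtx', 'pose']
```

View pics/top0.png

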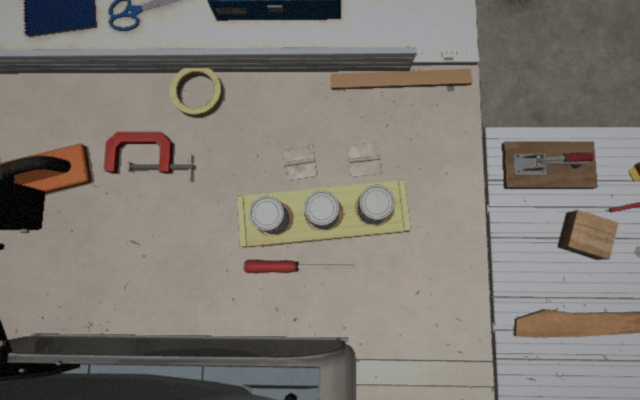

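View pics/scene0.png

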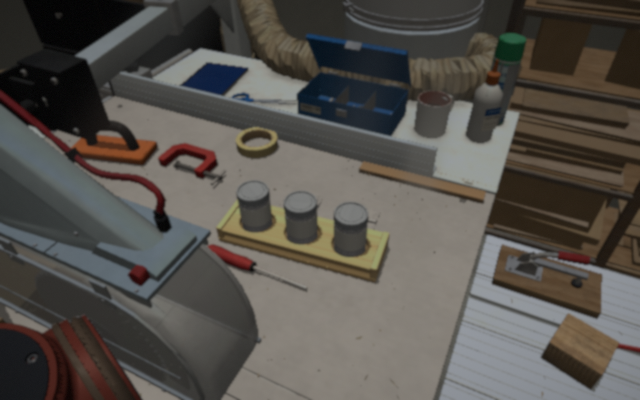

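```bash
cat > h.py <<'E'
import numpy as np,cv2
from rig import manip
def ray(f,u,v,P=None):
    P=f["pose"] if P is None else P
    K=f["mtx"];d=np.array([(u-K[0,2])/K[0,0],-(v-K[1,2])/K[1,1],-1.])
    return P[:3,3],P[:3,:3]@d
def onz(f,u,v,z,P=None):
    o,d=ray(f,u,v,P);return o+d*(z-o[2])/d[2]
def proj(f,p,P=None):
    P=f["pose"] if P is None else P
    c=P[:3,:3].T@(np.array(p)-P[:3,3]);K=f["mtx"]
    return np.array([K[0,0]*c[0]/-c[2]+K[0,2],K[1,1]*-c[1]/-c[2]+K[1,2]])
def tri(fs,uvs):
    A=np.zeros((3,3));b=np.zeros(3)
    for f,(u,v) in zip(fs,uvs):
        o,d=ray(f,u,v);d=d/np.linalg.norm(d);M=np.eye(3)-np.outer(d,d);A+=M;b+=M@o
    return np.linalg.solve(A,b)
E
python3 - <<'E'
from h import *
T=manip.grab_frame("top");S=manip.grab_frame("scene")
np.set_printoptions(precision=3,suppress=True)
for uv in[(268,215),(322,209),(376,204)]: print("lid",onz(T,*uv,.11))
for uv in[(253,190),(300,202),(351,213)]: print("lidS",onz(S,*uv,.11))
for n,a in dict(h0=(300,162),h1=(365,160),sd0=(245,267),sd1=(354,266)).items():print(n,onz(T,*a,.005))
# guard edge along top image rows
for uv in[(10,340),(345,340),(355,352),(355,395)]:
    for z in(0,.1,.2,.3): print("guard",uv,z,onz(T,*uv,z), proj(S,onz(T,*uv,z)))
for p in([.142,.609,.205],[0,0,0],[0,0,.3],[.14,.6,.4]):print(p,proj(T,p),proj(S,p))
for n,f in(("top",T),("scene",S)):
    c=f["color"]
    c=c[150:290,220:430] if n=="top" else c[170:290,200:410]
    cv2.imwrite(f"pics/c_{n}.png",cv2.resize(c[:,:,::-1],None,fx=3.6,fy=3.6,interpolation=2))
E
```

```text
lid [0.509 0.144 0.11 ]
lid [0.52  0.052 0.11 ]
lid [ 0.529 -0.041  0.11 ]
lidS [0.513 0.145 0.11 ]
lidS [0.52 0.05 0.11]
lidS [ 0.531 -0.044  0.11 ]
h0 [0.626 0.099 0.005]
h1 [ 0.63  -0.029  0.005]
sd0 [0.421 0.201 0.005]
sd1 [ 0.424 -0.007  0.005]
guard (10, 340) 0 [0.28  0.649 0.   ] [-12.406 231.496]
guard (10, 340) 0.1 [0.295 0.58  0.1  ] [ -7.291 199.249]
guard (10, 340) 0.2 [0.311 0.512 0.2  ] [ -1.13  160.416]
guard (10, 340) 0.3 [0.327 0.443 0.3  ] [  6.431 112.75 ]
guard (345, 340) 0 [0.288 0.01  0.   ] [256.916 350.023]
guard (345, 340) 0.1 [0.303 0.012 0.1  ] [253.938 304.402]
guard (345, 340) 0.2 [0.317 0.014 0.2  ] [250.416 250.431]
guard (345, 340) 0.3 [0.332 0.016 0.3  ] [246.184 185.588]
guard (355, 352) 0 [ 0.266 -0.008  0.   ] [259.9   366.141]
guard (355, 352) 0.1 [ 0.284 -0.004  0.1  ] [256.73  318.633]
guard (355, 352) 0.2 [ 0.301 -0.001  0.2  ] [252.987 262.559]
guard (355, 352) 0.3 [0.318 0.003 0.3  ] [248.502 195.371]
guard (355, 395) 0 [ 0.191 -0.008  0.   ] [231.728 411.145]
guard (355, 395) 0.1 [ 0.216 -0.004  0.1  ] [229.422 358.283]
guard (355, 395) 0.2 [ 0.242 -0.     0.2  ] [226.718 296.277]
guard (355, 395) 0.3 [0.267 0.003 0.3  ] [223.501 222.529]
[0.142, 0.609, 0.205] [-71.75  462.392] [-147.34   202.515]
[0, 0, 0] [350.984 508.587] [131.534 560.231]
[0, 0, 0.3] [358.823 642.743] [  8.792 463.085]
[0.14, 0.6, 0.4] [-227.974  543.597] [-256.375   85.636]
```

View pics/c_top.png

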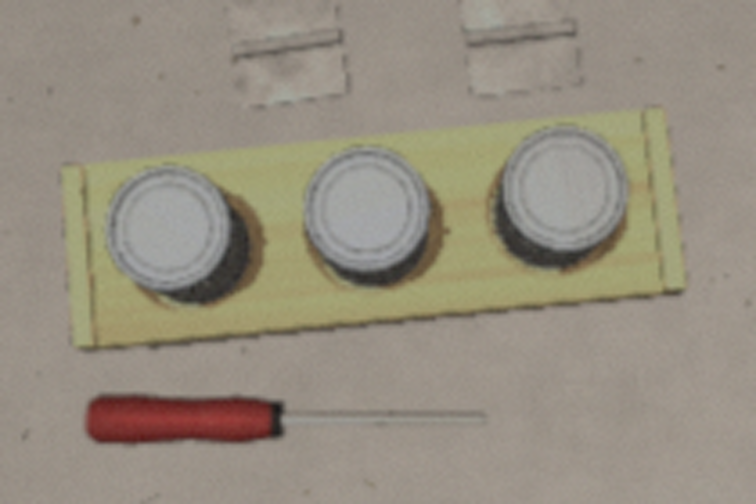

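```bash
python3 - <<'E'
from h import *
T=manip.grab_frame("top");S=manip.grab_frame("scene")
np.set_printoptions(precision=3,suppress=True)
for a,b in[((320,366),(207,240)),((290,397),(138,273)),((355,352),(258,330)),((345,340),(240,290))]:
    p=tri((T,S),(a,b));print(p,proj(T,p),proj(S,p))
c=[onz(T,*u,.11) for u in((266.7,213.9),(321.7,207.5),(376.7,202.5))]
print(c)
ct=np.vstack([T["color"][250:,:380]]);cs=S["color"][60:,:380]
cv2.imwrite("pics/g.png",cv2.convertScaleAbs(cv2.resize(np.vstack([ct,cs])[:,:,::-1],None,fx=1.2,fy=1.2),alpha=1.6))
E
```

```text
[0.286 0.051 0.234] [318.557 367.199] [209.05  239.883]
[0.228 0.103 0.207] [282.043 405.289] [151.172 271.928]
[ 0.28  -0.006  0.077] [355.174 351.873] [257.746 330.027]
[0.302 0.02  0.132] [340.511 343.555] [246.465 289.22 ]
[array([0.511, 0.146, 0.11 ]), array([0.523, 0.052, 0.11 ]), array([ 0.532, -0.042,  0.11 ])]
```

View pics/g.png

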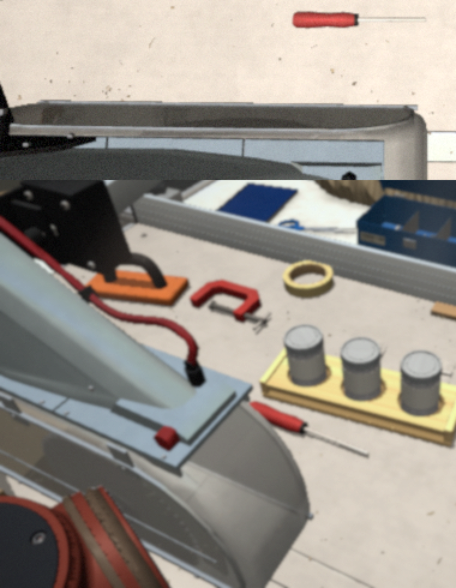

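apply_moves([
  {"rotation": [0,0,0],"translation": [0,0,-0.2],"grip": 0},
  {"rotation": [0,0,0],"translation": [0,0,-0.4],"grip": 0},
  {"rotation": [0,0,0],"translation": [0,0,-0.6],"grip": 0},
  {"rotation": [0,0,0],"translation": [0,0,-0.8],"grip": 0},
  {"rotation": [0,0,0],"translation": [0,0,-0.8],"grip": 0},
], squeeze=30)

```text
t: 0.92
position: [0.1422, 0.6101, 0.4524]
ee_rot: [0.001, 0.114, 0.993, 0.006]
wrist_force: [0.2, 0.1, -0.6]
opening: 1.001
grasp_force: 0.0
```

```bash
python3 - <<'E'
from h import *
s=manip.observe();print(s['t'],s['position'],s['ee_rot'],s['joints'],s['wrist_force'])
W=manip.grab_frame("wrist");T=manip.grab_frame("top");S=manip.grab_frame("scene")
print(np.round(W['hand_eye'],3).tolist(),W['mtx'].tolist())
a=[cv2.resize(f['color'],(400,250)) for f in(W,T,S)]
cv2.imwrite("pics/m1.png",cv2.convertScaleAbs(np.vstack([np.hstack(a[:2]),np.hstack([a[2],a[2]*0])])[:,:,::-1],alpha=1.5))
E
```

```text
0.925 [0.14224181 0.61011214 0.45244639] [0.00140595 0.11411373 0.99344996 0.00576609] [ 1.21594259e+00  1.84852006e-01  1.11345954e+00  1.62751197e-05
  1.83141100e+00 -1.26119677e-01] [ 0.16719034  0.0779101  -0.63473956]
[[-0.0, 0.948, 0.318, 0.082], [1.0, 0.0, 0.0, -0.001], [0.0, 0.318, -0.948, -0.169], [0.0, 0.0, 0.0, 1.0]] [[320.7981472448854, 0.0, 312.6976288705676], [0.0, 320.7981472448854, 199.2697646896889], [0.0, 0.0, 1.0]]
```

View pics/m1.png

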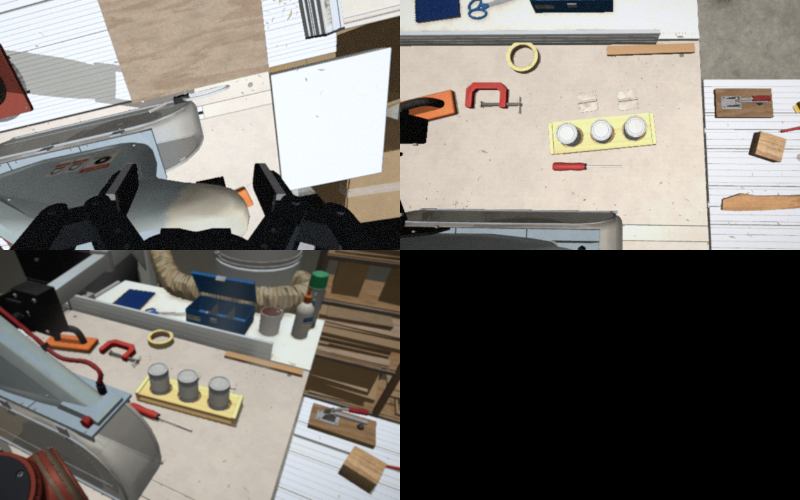

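apply_moves([
  {"rotation": [0,0,0],"translation": [0,0,-0.2],"grip": 0},
  {"rotation": [0,0,0],"translation": [0,0,-0.4],"grip": 0},
  {"rotation": [0,0,0.08],"translation": [-0.11,-0.12,-0.4],"grip": 0},
  {"rotation": [0,0,0.18],"translation": [-0.25,-0.26,-0.4],"grip": 0},
  {"rotation": [0,0,0.28],"translation": [-0.39,-0.4,-0.4],"grip": 0},
  {"rotation": [0,0,0.38],"translation": [-0.53,-0.55,-0.4],"grip": 0},
  {"rotation": [0,0,0.48],"translation": [-0.676,-0.698,-0.4],"grip": 0},
  {"rotation": [0,0,0.5],"translation": [-0.676,-0.698,-0.4],"grip": 0},
])

```text
t: 2.08
position: [0.2937, 0.3557, 0.5633]
ee_rot: [-0.0, 0.474, 0.881, -0.001]
wrist_force: [-0.8, 0.6, 0.5]
opening: 1.001
grasp_force: 0.0
```

```bash
cat > go.py <<'E'
import sys
from h import *
from scipy.spatial.transform import Rotation as R
# args: x y z yaw(of tool y) -> shares from the measured pose
def st():
    s=manip.observe();q=s['ee_rot'];return s,R.from_quat([q[1],q[2],q[3],q[0]])
if __name__=="__main__":
    x,y,z,a=map(float,sys.argv[1:5])
    s,r=st();np.set_printoptions(precision=4,suppress=True)
    yy=np.array([np.cos(a),np.sin(a),0]);zz=np.array([0,0,-1.]);G=R.from_matrix(np.c_[np.cross(yy,zz),yy,zz])
    print('t',s['t'],'pos',s['position'],'j',s['joints'],'F',s['wrist_force'],'qv',abs(s['qvel']).max())
    print('trans',r.inv().apply(np.array([x,y,z])-s['position'])/.3,'rot',(r.inv()*G).as_rotvec()/1.5)
E
python3 go.py .511 .146 .30 .11
```

```text
t 2.075 pos [0.2937 0.3557 0.5633] j [ 0.7099 -0.1344  1.229  -0.0009  2.0498  0.1262] F [-0.7997  0.5873  0.4956] qv 0.24391344050321645
trans [-0.9813  0.2218  0.8782] rot [-0.0016  0.0012  0.3155]
```

apply_moves([
  {"rotation": [0,0,0.08],"translation": [-0.2,0.045,0],"grip": 0},
  {"rotation": [0,0,0.16],"translation": [-0.4,0.09,0],"grip": 0},
  {"rotation": [0,0,0.24],"translation": [-0.6,0.135,0],"grip": 0},
  {"rotation": [0,0,0.31],"translation": [-0.8,0.18,0.1],"grip": 0},
  {"rotation": [0,0,0.315],"translation": [-0.98,0.22,0.3],"grip": 0},
  {"rotation": [0,0,0.315],"translation": [-0.98,0.22,0.5],"grip": 0},
  {"rotation": [0,0,0.315],"translation": [-0.98,0.22,0.6],"grip": 0},
  {"rotation": [0,0,0.315],"translation": [-0.98,0.22,0.6],"grip": 0},
])

```text
t: 3.08
position: [0.508, 0.1519, 0.3783]
ee_rot: [-0.004, 0.663, 0.748, -0.005]
wrist_force: [-0.3, 0.7, 1.1]
opening: 1.0
grasp_force: 0.0
```

```bash
python3 go.py .511 .146 .30 .11; python3 - <<'E'
from h import *
from go import st
s,r=st();W=manip.grab_frame("wrist")
M=np.eye(4);M[:3,:3]=r.as_matrix();M[:3,3]=s['position'];P=M@W['hand_eye']
np.save('P.npy',P);im=W['color'][:,:,::-1].copy()
for p in([.511,.146,.11],[.523,.052,.11],[.532,-.042,.11]):
    q=proj(W,p,P);print(q);cv2.drawMarker(im,tuple(int(v) for v in q),(0,0,255),0,8,1)
cv2.imwrite("pics/w1.png",im)
E
```

```text
t 3.075 pos [0.508  0.1519 0.3783] j [ 0.1415 -0.0514  1.4971  0.0003  1.7084  0.0213] F [-0.2865  0.7347  1.0971] qv 0.1390112337682615
trans [-0.0207  0.0109  0.261 ] rot [-0.0083  0.      0.0068]
[317.07538984 158.4439447 ]
[317.25932776 222.05803182]
[315.52046271 277.84124438]
```

View pics/w1.png

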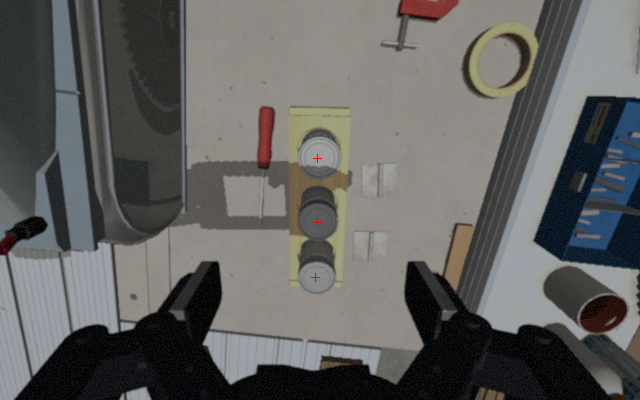

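```bash
python3 - <<'E'
from h import *
from go import st
def lids(f,P,box):
    g=cv2.cvtColor(f['color'],cv2.COLOR_RGB2GRAY);x0,y0,x1,y1=box
    g=cv2.resize(g[y0:y1,x0:x1],None,fx=4,fy=4,interpolation=2)
    c=cv2.HoughCircles(cv2.GaussianBlur(g,(0,0),2),cv2.HOUGH_GRADIENT,1,120,param1=80,param2=20,minRadius=60,maxRadius=100)
    for u,v,r in sorted(c[0].tolist(),key=lambda c:c[1]+c[0])[:6]:
        u=(u-1.5)/4+x0;v=(v-1.5)/4+y0;p=onz(f,u,v,.11,P);print(round(u,1),round(v,1),round(r/4,1),p.round(4))
s,r=st();W=manip.grab_frame("wrist")
M=np.eye(4);M[:3,:3]=r.as_matrix();M[:3,3]=s['position']
lids(W,M@W['hand_eye'],(285,120,355,300));print()
lids(manip.grab_frame("top"),manip.grab_frame("top")['pose'],(230,170,420,255))
E
python3 go.py .513 .146 .30 .11
```

```text
316.5 159.2 23.1 [0.5137 0.1446 0.11  ]
314.0 281.0 21.2 [ 0.5339 -0.05    0.11  ]

267.8 214.0 16.2 [0.5111 0.1446 0.11  ]
322.8 213.8 15.4 [0.5119 0.0502 0.11  ]
376.8 202.0 17.1 [ 0.5324 -0.0421  0.11  ]
t 3.275 pos [0.5114 0.1525 0.388 ] j [ 0.1419 -0.0567  1.4845  0.0001  1.7094  0.0212] F [-0.1176  0.0087 -0.2302] qv 0.008458062619611044
trans [-0.0222  0.0013  0.2934] rot [ 0.0029 -0.0002  0.0071]
```

apply_moves([
  {"rotation": [0,0,0.007],"translation": [-0.025,0.003,0.15],"grip": 0},
  {"rotation": [0,0,0.007],"translation": [-0.025,0.003,0.35],"grip": 0},
  {"rotation": [0,0,0.007],"translation": [-0.025,0.003,0.55],"grip": 0},
  {"rotation": [0,0,0.007],"translation": [-0.025,0.003,0.76],"grip": 0},
  {"rotation": [0,0,0.007],"translation": [-0.025,0.003,0.76],"grip": 0},
  {"rotation": [0,0,0.007],"translation": [-0.025,0.003,0.76],"grip": 0},
])

```text
t: 4.03
position: [0.5149, 0.1449, 0.1609]
ee_rot: [0.002, 0.667, 0.745, 0.002]
wrist_force: [0.8, 0.7, 1.2]
opening: 0.998
grasp_force: 0.0
```

```bash
python3 go.py .513 .145 .066 .11;python3 - <<'E'
from h import *
from go import st
s,r=st();W=manip.grab_frame("wrist")
M=np.eye(4);M[:3,:3]=r.as_matrix();M[:3,3]=s['position'];P=M@W['hand_eye']
im=W['color'][:,:,::-1].copy()
q=s['position']
for p in([.513,.145,.11],[.523,.051,.11],[.532,-.043,.11],[q[0],q[1],.11]):
    q=proj(W,p,P);print(q);cv2.drawMarker(im,tuple(int(v) for v in q),(0,0,255),0,8,1)
cv2.imwrite("pics/w2.png",im)
E
```

```text
t 4.025 pos [0.5149 0.1449 0.1609] j [0.1268 0.0368 1.8131 0.     1.2865 0.0174] F [0.8071 0.6834 1.2321] qv 0.023197950360422707
trans [ 0.001  -0.0078  0.3165] rot [ 0.0035 -0.0001 -0.0004]
[310.40112392 208.27868161]
[310.31355596 316.08222412]
[309.15963923 401.805406  ]
[312.95089619 208.66662868]
```

View pics/w2.png

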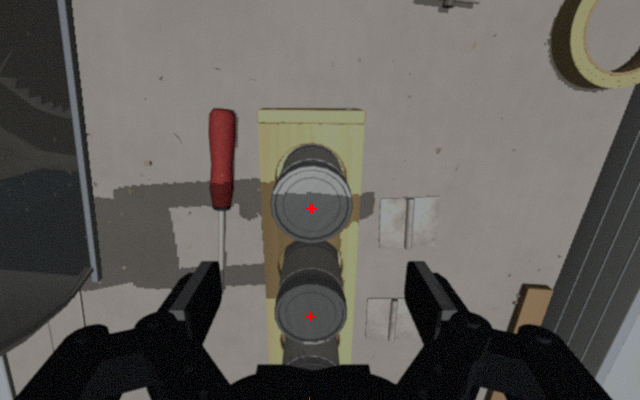

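apply_moves([
  {"rotation": [0,0,0],"translation": [0.006,-0.005,0.1],"grip": 0},
  {"rotation": [0,0,0],"translation": [0.006,-0.005,0.22],"grip": 0},
  {"rotation": [0,0,0],"translation": [0.006,-0.005,0.31],"grip": 0},
  {"rotation": [0,0,0],"translation": [0.006,-0.005,0.315],"grip": 0},
  {"rotation": [0,0,0],"translation": [0.006,-0.005,0.315],"grip": 0.2},
  {"rotation": [0,0,0],"translation": [0.006,-0.005,0.315],"grip": 0.4},
  {"rotation": [0,0,0],"translation": [0.006,-0.005,0.315],"grip": 0.6},
  {"rotation": [0,0,0],"translation": [0.006,-0.005,0.315],"grip": 0.6},
], squeeze=30)

```text
t: 5.08
position: [0.5132, 0.1463, 0.0658]
ee_rot: [0.002, 0.668, 0.745, 0.002]
wrist_force: [-0.3, 0.4, 6.5]
opening: 0.689
grasp_force: 31.0
```

```bash
python3 go.py .513 .145 .066 .11; python3 -c "
from rig import manip;s=manip.observe();print(s['opening'],s['grasp_force'],s['torque'])"
```

```text
t 5.075 pos [0.5132 0.1463 0.0658] j [0.1298 0.1459 1.8896 0.     1.1008 0.0208] F [-0.2617  0.4072  6.4502] qv 0.0017964745294262725
trans [-0.0042 -0.0013 -0.0006] rot [ 0.0035 -0.0001 -0.0007]
0.6890455885814808 31.005907701328397 [-0.01485788  0.28694363  0.00860447]
```

apply_moves([
  {"rotation": [0,0,0],"translation": [0,0,-0.04],"grip": 0.6},
  {"rotation": [0,0,0],"translation": [0,0,-0.12],"grip": 0.6},
  {"rotation": [0,0,0],"translation": [0,0,-0.2],"grip": 0.6},
  {"rotation": [0,0,0],"translation": [0,0,-0.25],"grip": 0.6},
  {"rotation": [0,0,0],"translation": [0,0,-0.25],"grip": 0.6},
  {"rotation": [0,0,0],"translation": [0,0,-0.25],"grip": 0.6},
  {"rotation": [0,0,0],"translation": [0,0,-0.25],"grip": 0.6},
  {"rotation": [0,0,0],"translation": [0,0,-0.25],"grip": 0.6},
])

```text
t: 6.08
position: [0.5102, 0.1458, 0.1366]
ee_rot: [-0.001, 0.668, 0.745, -0.001]
wrist_force: [0.8, -0.4, -1.7]
opening: 0.69
grasp_force: 32.9
```

apply_moves([
  {"rotation": [0,0,0],"translation": [0,0,0],"grip": 0.6},
  {"rotation": [0,0,0],"translation": [0,0,0],"grip": 0.6},
  {"rotation": [0,0,0],"translation": [0,0,0],"grip": 0.6},
  {"rotation": [0,0,0],"translation": [0,0,0],"grip": 0.6},
])

```text
t: 6.58
position: [0.5107, 0.1459, 0.1375]
ee_rot: [0.0, 0.668, 0.745, 0.0]
wrist_force: [-0.0, -0.8, -1.8]
opening: 0.69
grasp_force: 32.9
```

```bash
cat > w.py <<'E'
from h import *
s0=[manip.observe()]
for i in range(4): manip.grab_frame("wrist");s0.append(manip.observe())
for k in('wrist_force','torque','position','ee_rot'):print(k,np.mean([s[k] for s in s0],0).round(4))
print([round(s['wrist_force'][2],2) for s in s0],s0[-1]['opening'],s0[-1]['grasp_force'],s0[-1]['t'],s0[-1]['joint_efforts'])
E
python3 w.py
```

```text
wrist_force [ 0.0981 -0.1194 -1.8523]
torque [-0.0055 -0.0219  0.0233]
position [0.5107 0.1459 0.1375]
ee_rot [0.     0.6676 0.7446 0.    ]
[np.float64(-1.81), np.float64(-1.89), np.float64(-1.85), np.float64(-1.95), np.float64(-1.76)] 0.6869559911169898 32.94598395936191 6.775 [-1.11990968e-03 -4.05619812e+01 -3.77978647e+01  2.23860006e-03
  8.77801631e-05  1.44726454e-05]
```

apply_moves([
  {"rotation": [0,0,0],"translation": [0,0.004,0.05],"grip": 0.6},
  {"rotation": [0,0,0],"translation": [0,0.004,0.12],"grip": 0.6},
  {"rotation": [0,0,0],"translation": [0,0.004,0.18],"grip": 0.6},
  {"rotation": [0,0,0],"translation": [0,0.004,0.21],"grip": 0.6},
  {"rotation": [0,0,0],"translation": [0,0.004,0.23],"grip": 0.6},
  {"rotation": [0,0,0],"translation": [0,0.004,0.24],"grip": 0.6},
  {"rotation": [0,0,0],"translation": [0,0.004,0.24],"grip": 0.6},
  {"rotation": [0,0,0],"translation": [0,0.004,0.24],"grip": 0.6},
])

```text
t: 7.78
position: [0.5123, 0.1461, 0.0659]
ee_rot: [0.0, 0.668, 0.745, 0.0]
wrist_force: [0.7, 0.3, -0.7]
opening: 0.687
grasp_force: 33.0
```

```bash
python3 w.py
```

```text
wrist_force [ 0.2589 -0.0183 -0.663 ]
torque [-0.0205 -0.0361  0.0003]
position [0.5123 0.1461 0.0659]
ee_rot [3.000e-04 6.675e-01 7.446e-01 4.000e-04]
[np.float64(-0.69), np.float64(-1.43), np.float64(-0.84), np.float64(-0.43), np.float64(0.08)] 0.686703508282946 33.1148081459105 7.975 [ 5.33548859e-02 -4.15316033e+01 -3.42101169e+01  1.52483513e-02
  8.38545151e-02 -3.10139803e-04]
```

apply_moves([
  {"rotation": [0,0,0],"translation": [0,0,0],"grip": 0.2},
  {"rotation": [0,0,0],"translation": [0,0,0],"grip": 0},
  {"rotation": [0,0,0],"translation": [0,0,0],"grip": 0},
  {"rotation": [0,0,0],"translation": [0,0,-0.15],"grip": 0},
  {"rotation": [0,0,0],"translation": [0,0,-0.34],"grip": 0},
  {"rotation": [0,0,0],"translation": [-0.16,0,-0.34],"grip": 0},
  {"rotation": [0,0,0],"translation": [-0.317,0,-0.34],"grip": 0},
  {"rotation": [0,0,0],"translation": [-0.317,0,-0.34],"grip": 0},
])

```text
t: 8.98
position: [0.5226, 0.0489, 0.1678]
ee_rot: [0.0, 0.669, 0.743, -0.0]
wrist_force: [0.2, 0.4, -0.0]
opening: 0.997
grasp_force: 0.0
```

```bash
python3 go.py .522 .0515 .066 .105;python3 - <<'E'
from h import *
from go import st
s,r=st();W=manip.grab_frame("wrist")
M=np.eye(4);M[:3,:3]=r.as_matrix();M[:3,3]=s['position'];P=M@W['hand_eye']
im=W['color'][:,:,::-1].copy()
q=s['position']
for p in([.512,.146,.11],[.522,.0515,.11],[q[0],q[1],.11]):
    q=proj(W,p,P);print(q);cv2.drawMarker(im,tuple(int(v) for v in q),(0,0,255),0,8,1)
cv2.imwrite("pics/w3.png",im)
E
```

```text
t 8.975 pos [0.5226 0.0489 0.1678] j [-0.0565  0.0102  1.8269 -0.0007  1.3038 -0.1615] F [ 0.242   0.415  -0.0309] qv 0.0521767432141098
trans [ 0.009  -0.0013  0.3392] rot [0.0003 0.0005 0.0001]
[312.71021963  64.75561421]
[312.80066961 202.17110793]
[313.25349959 205.4701503 ]
```

View pics/w3.png

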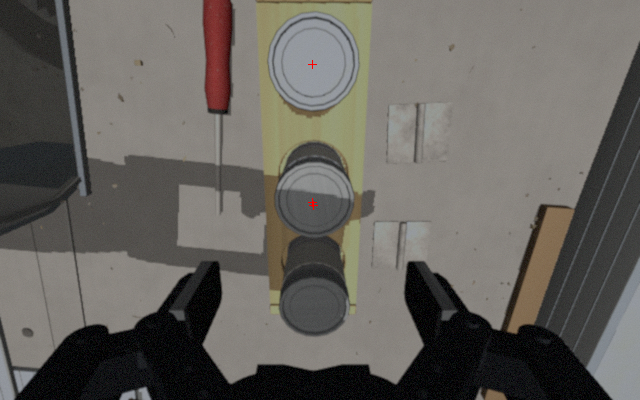

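apply_moves([
  {"rotation": [0,0,0],"translation": [0.009,0.001,0.1],"grip": 0},
  {"rotation": [0,0,0],"translation": [0.009,0.001,0.22],"grip": 0},
  {"rotation": [0,0,0],"translation": [0.009,0.001,0.32],"grip": 0},
  {"rotation": [0,0,0],"translation": [0.009,0.001,0.337],"grip": 0},
  {"rotation": [0,0,0],"translation": [0.009,0.001,0.337],"grip": 0.2},
  {"rotation": [0,0,0],"translation": [0.009,0.001,0.337],"grip": 0.4},
  {"rotation": [0,0,0],"translation": [0.009,0.001,0.337],"grip": 0.6},
  {"rotation": [0,0,0],"translation": [0.009,0.001,0.337],"grip": 0.6},
])

```text
t: 10.02
position: [0.5232, 0.0546, 0.0682]
ee_rot: [0.001, 0.668, 0.745, 0.001]
wrist_force: [-2.8, 2.0, 7.4]
opening: 0.688
grasp_force: 32.9
```

```bash
python3 w.py
```

```text
wrist_force [-3.0396  1.8229  6.7927]
torque [0.2711 0.5411 0.0075]
position [0.5232 0.0546 0.0682]
ee_rot [6.000e-04 6.675e-01 7.446e-01 9.000e-04]
[np.float64(7.41), np.float64(6.35), np.float64(6.75), np.float64(7.08), np.float64(6.38)] 0.6836899684322766 32.91412176360609 10.225 [-1.11916870e+00 -3.78807592e+01 -3.32262111e+01 -4.72582988e-01
 -1.06584761e+00  1.61359560e-03]
```

apply_moves([
  {"rotation": [0,0,0],"translation": [0,0,-0.04],"grip": 0.6},
  {"rotation": [0,0,0],"translation": [0,0,-0.12],"grip": 0.6},
  {"rotation": [0,0,0],"translation": [0,0,-0.2],"grip": 0.6},
  {"rotation": [0,0,0],"translation": [0,0,-0.25],"grip": 0.6},
  {"rotation": [0,0,0],"translation": [0,0,-0.25],"grip": 0.6},
  {"rotation": [0,0,0],"translation": [0,0,-0.25],"grip": 0.6},
  {"rotation": [0,0,0],"translation": [0,0,-0.25],"grip": 0.6},
  {"rotation": [0,0,0],"translation": [0,0,-0.25],"grip": 0.6},
])

```text
t: 11.22
position: [0.5217, 0.0543, 0.1405]
ee_rot: [-0.001, 0.668, 0.745, -0.0]
wrist_force: [-0.1, -0.8, -5.4]
opening: 0.683
grasp_force: 34.6
```

apply_moves([
  {"rotation": [0,0,0],"translation": [0,0,0],"grip": 0.6},
  {"rotation": [0,0,0],"translation": [0,0,0],"grip": 0.6},
  {"rotation": [0,0,0],"translation": [0,0,0],"grip": 0.6},
  {"rotation": [0,0,0],"translation": [0,0,0],"grip": 0.6},
])

```text
t: 11.72
position: [0.5223, 0.0542, 0.1414]
ee_rot: [0.0, 0.668, 0.745, 0.0]
wrist_force: [0.0, 0.2, -5.4]
opening: 0.681
grasp_force: 34.6
```

```bash
python3 w.py
```

```text
wrist_force [-0.1324  0.1746 -5.8328]
torque [-0.0091 -0.0143  0.0186]
position [0.5223 0.0542 0.1414]
ee_rot [0.     0.6675 0.7446 0.    ]
[np.float64(-5.41), np.float64(-5.89), np.float64(-6.24), np.float64(-6.09), np.float64(-5.53)] 0.6841817722750907 34.64421668846626 11.925 [-1.09232556e-04 -4.18842566e+01 -3.99887145e+01 -9.06945759e-03
 -6.13743250e-04 -4.98138900e-05]
```

apply_moves([
  {"rotation": [0,0,0],"translation": [0,0.002,0.05],"grip": 0.6},
  {"rotation": [0,0,0],"translation": [0,0.002,0.12],"grip": 0.6},
  {"rotation": [0,0,0],"translation": [0,0.002,0.18],"grip": 0.6},
  {"rotation": [0,0,0],"translation": [0,0.002,0.21],"grip": 0.6},
  {"rotation": [0,0,0],"translation": [0,0.002,0.23],"grip": 0.6},
  {"rotation": [0,0,0],"translation": [0,0.002,0.243],"grip": 0.6},
  {"rotation": [0,0,0],"translation": [0,0.002,0.243],"grip": 0.6},
  {"rotation": [0,0,0],"translation": [0,0.002,0.243],"grip": 0.6},
])

```text
t: 12.92
position: [0.5233, 0.0543, 0.069]
ee_rot: [0.0, 0.668, 0.745, 0.0]
wrist_force: [0.1, 0.1, -5.5]
opening: 0.683
grasp_force: 34.7
```

```bash
python3 w.py
```

```text
wrist_force [ 0.03    0.1244 -5.6294]
torque [-0.0009  0.0272 -0.012 ]
position [0.5232 0.0543 0.0689]
ee_rot [3.000e-04 6.675e-01 7.446e-01 2.000e-04]
[np.float64(-5.46), np.float64(-5.85), np.float64(-5.44), np.float64(-5.36), np.float64(-6.03)] 0.6859173501663867 34.69507018395234 13.125 [-1.83994387e-03 -4.36466610e+01 -3.71135330e+01 -8.68163566e-03
 -5.42066016e-03 -3.81023528e-05]
```

Still hanging about 1 mm up; lower slightly more.

apply_moves([
  {"rotation": [0,0,0],"translation": [0,0,0.004],"grip": 0.6},
  {"rotation": [0,0,0],"translation": [0,0,0.008],"grip": 0.6},
  {"rotation": [0,0,0],"translation": [0,0,0.008],"grip": 0.6},
])

```text
t: 13.5
position: [0.5233, 0.0543, 0.0683]
ee_rot: [0.0, 0.667, 0.745, 0.0]
wrist_force: [-7.0, -0.6, 10.9]
opening: 0.684
grasp_force: 36.3
```

```bash
python3 w.py
```

```text
wrist_force [-6.5962 -0.1417 10.1701]
torque [-0.0324  1.3237 -0.0307]
position [0.5233 0.0543 0.0683]
ee_rot [3.000e-04 6.675e-01 7.446e-01 1.000e-04]
[np.float64(10.9), np.float64(9.74), np.float64(9.65), np.float64(10.02), np.float64(10.54)] 0.68488665145925 36.27960833032566 13.7 [-3.27014141e-01 -3.69558513e+01 -3.38996351e+01  1.29861636e-01
 -2.38993898e+00 -2.31638853e-02]
```

apply_moves([
  {"rotation": [0,0,0],"translation": [0,0,-0.002],"grip": 0.2},
  {"rotation": [0,0,0],"translation": [0,0,-0.002],"grip": 0},
  {"rotation": [0,0,0],"translation": [0,0,-0.002],"grip": 0},
  {"rotation": [0,0,0],"translation": [0,0,-0.15],"grip": 0},
  {"rotation": [0,0,0],"translation": [0,0,-0.34],"grip": 0},
  {"rotation": [0,0,0],"translation": [-0.16,0,-0.34],"grip": 0},
  {"rotation": [0,0,0],"translation": [-0.321,0,-0.34],"grip": 0},
  {"rotation": [0,0,0],"translation": [-0.321,0,-0.34],"grip": 0},
])

```text
t: 14.7
position: [0.5337, -0.0442, 0.1683]
ee_rot: [0.001, 0.669, 0.743, -0.0]
wrist_force: [0.6, 0.7, 0.2]
opening: 1.002
grasp_force: 0.0
```

```bash
python3 - <<'E'
from h import *
from go import st
manip.grab_frame("wrist");s,r=st();W=manip.grab_frame("wrist")
M=np.eye(4);M[:3,:3]=r.as_matrix();M[:3,3]=s['position'];P=M@W['hand_eye']
im=W['color'][:,:,::-1].copy()
q=s['position']
for p in([.523,.053,.11],[.5325,-.0415,.11],[q[0],q[1],.11]):
    q=proj(W,p,P);print(q);cv2.drawMarker(im,tuple(int(v) for v in q),(0,0,255),0,8,1)
cv2.imwrite("pics/w4.png",im)
E
python3 go.py .5325 -.0415 .066 .105;
```

```text
[313.05020844  67.38870286]
[312.32176939 203.99715374]
[313.29342448 205.45373968]
t 14.8 pos [ 0.5332 -0.0415  0.1678] j [-0.2256  0.0351  1.8015  0.0005  1.3056 -0.3332] F [-0.221  -0.1239 -0.8263] qv 0.027554973833344237
trans [ 0.0001 -0.0021  0.3394] rot [-0.0003 -0.0004  0.0017]
```

View pics/w4.png

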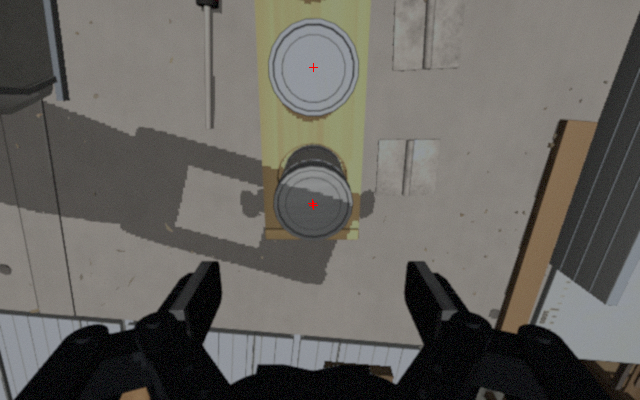

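apply_moves([
  {"rotation": [0,0,0],"translation": [0.002,0,0.1],"grip": 0},
  {"rotation": [0,0,0],"translation": [0.002,0,0.22],"grip": 0},
  {"rotation": [0,0,0],"translation": [0.002,0,0.32],"grip": 0},
  {"rotation": [0,0,0],"translation": [0.002,0,0.337],"grip": 0},
  {"rotation": [0,0,0],"translation": [0.002,0,0.337],"grip": 0.2},
  {"rotation": [0,0,0],"translation": [0.002,0,0.337],"grip": 0.4},
  {"rotation": [0,0,0],"translation": [0.002,0,0.337],"grip": 0.6},
  {"rotation": [0,0,0],"translation": [0.002,0,0.337],"grip": 0.6},
])

```text
t: 15.8
position: [0.5343, -0.041, 0.0689]
ee_rot: [0.001, 0.668, 0.745, 0.001]
wrist_force: [-2.6, 1.5, 6.0]
opening: 0.685
grasp_force: 32.6
```

```bash
python3 w.py
```

```text
wrist_force [-2.654   1.3617  6.5513]
torque [ 0.1389  0.507  -0.0051]
position [ 0.5343 -0.041   0.0689]
ee_rot [1.000e-03 6.676e-01 7.446e-01 7.000e-04]
[np.float64(5.98), np.float64(7.24), np.float64(5.72), np.float64(6.7), np.float64(7.11)] 0.6833522960708818 32.5994155369699 16.0 [-3.80793493e-01 -3.88626802e+01 -3.31943643e+01 -7.81015260e-02
 -9.90526266e-01 -2.86285715e-03]
```

apply_moves([
  {"rotation": [0,0,0],"translation": [0,0,-0.04],"grip": 0.6},
  {"rotation": [0,0,0],"translation": [0,0,-0.12],"grip": 0.6},
  {"rotation": [0,0,0],"translation": [0,0,-0.2],"grip": 0.6},
  {"rotation": [0,0,0],"translation": [0,0,-0.25],"grip": 0.6},
  {"rotation": [0,0,0],"translation": [0,0,-0.25],"grip": 0.6},
  {"rotation": [0,0,0],"translation": [0,0,-0.25],"grip": 0.6},
  {"rotation": [0,0,0],"translation": [0,0,-0.25],"grip": 0.6},
  {"rotation": [0,0,0],"translation": [0,0,-0.25],"grip": 0.6},
])

```text
t: 17.0
position: [0.5328, -0.0407, 0.1411]
ee_rot: [-0.001, 0.668, 0.745, -0.0]
wrist_force: [0.5, -0.4, -3.1]
opening: 0.682
grasp_force: 33.5
```

apply_moves([
  {"rotation": [0,0,0],"translation": [0,0,0],"grip": 0.6},
  {"rotation": [0,0,0],"translation": [0,0,0],"grip": 0.6},
  {"rotation": [0,0,0],"translation": [0,0,0],"grip": 0.6},
  {"rotation": [0,0,0],"translation": [0,0,0],"grip": 0.6},
])

```text
t: 17.5
position: [0.5333, -0.0409, 0.142]
ee_rot: [0.0, 0.668, 0.745, 0.0]
wrist_force: [0.1, -0.1, -3.3]
opening: 0.681
grasp_force: 33.5
```

```bash
python3 w.py
```

```text
wrist_force [ 0.3206  0.2494 -3.1212]
torque [ 0.0096  0.0071 -0.0022]
position [ 0.5333 -0.0409  0.142 ]
ee_rot [0.     0.6675 0.7446 0.    ]
[np.float64(-3.32), np.float64(-3.11), np.float64(-3.28), np.float64(-3.37), np.float64(-2.52)] 0.6840580958864635 33.45465143211186 17.7 [-5.39456778e-04 -4.17111433e+01 -3.87040222e+01 -3.06666268e-03
  1.20888533e-03  1.17755235e-05]
```

Left 0.19 kg, middle 0.59 kg, right 0.32 kg: the middle one is full. Put the right one back.

apply_moves([
  {"rotation": [0,0,0],"translation": [0,0.002,0.05],"grip": 0.6},
  {"rotation": [0,0,0],"translation": [0,0.002,0.12],"grip": 0.6},
  {"rotation": [0,0,0],"translation": [0,0.002,0.18],"grip": 0.6},
  {"rotation": [0,0,0],"translation": [0,0.002,0.21],"grip": 0.6},
  {"rotation": [0,0,0],"translation": [0,0.002,0.23],"grip": 0.6},
  {"rotation": [0,0,0],"translation": [0,0.002,0.243],"grip": 0.6},
  {"rotation": [0,0,0],"translation": [0,0.002,0.247],"grip": 0.6},
  {"rotation": [0,0,0],"translation": [0,0.002,0.247],"grip": 0.6},
])

```text
t: 18.7
position: [0.5343, -0.041, 0.069]
ee_rot: [0.0, 0.668, 0.745, 0.0]
wrist_force: [-3.5, 0.6, 3.6]
opening: 0.684
grasp_force: 34.2
```

```bash
python3 w.py
```

```text
wrist_force [-3.8688  0.1188  5.109 ]
torque [ 0.0049  0.7181 -0.021 ]
position [ 0.5343 -0.0409  0.069 ]
ee_rot [5.000e-04 6.675e-01 7.446e-01 2.000e-04]
[np.float64(3.56), np.float64(4.51), np.float64(5.97), np.float64(5.92), np.float64(5.59)] 0.6833127176118299 34.37301389523782 18.9 [ 5.86579903e-02 -3.94877028e+01 -3.40247548e+01  2.16063964e-01
 -1.30140189e+00 -9.37286764e-03]
```

Standing. Release and go over the middle tin.

apply_moves([
  {"rotation": [0,0,0],"translation": [0,0,0],"grip": 0.2},
  {"rotation": [0,0,0],"translation": [0,0,0],"grip": 0},
  {"rotation": [0,0,0],"translation": [0,0,0],"grip": 0},
  {"rotation": [0,0,0],"translation": [0,0,-0.15],"grip": 0},
  {"rotation": [0,0,0],"translation": [0,0,-0.34],"grip": 0},
  {"rotation": [0,0,0],"translation": [0.16,0,-0.34],"grip": 0},
  {"rotation": [0,0,0],"translation": [0.319,0,-0.34],"grip": 0},
  {"rotation": [0,0,0],"translation": [0.319,0,-0.34],"grip": 0},
])

```text
t: 19.9
position: [0.523, 0.057, 0.17]
ee_rot: [-0.0, 0.666, 0.746, 0.0]
wrist_force: [1.0, -1.2, -0.0]
opening: 1.003
grasp_force: 0.0
```

apply_moves([
  {"rotation": [0,0,0],"translation": [0,0,0],"grip": 0},
  {"rotation": [0,0,0],"translation": [0,0,0],"grip": 0},
])

```text
t: 20.15
position: [0.5236, 0.0534, 0.1698]
ee_rot: [0.0, 0.668, 0.744, -0.0]
wrist_force: [0.2, -0.4, -0.7]
opening: 1.001
grasp_force: 0.0
```

```bash
python3 go.py .523 .054 .067 .107
```

```text
t 20.15 pos [0.5236 0.0534 0.1698] j [-0.0481  0.0124  1.8208 -0.0003  1.3084 -0.1559] F [ 0.1992 -0.3742 -0.6699] qv 0.004352725641164574
trans [ 0.0025 -0.0017  0.3425] rot [-0.0001  0.0002  0.0006]
```

apply_moves([
  {"rotation": [0,0,0],"translation": [0,0,0.1],"grip": 0},
  {"rotation": [0,0,0],"translation": [0,0,0.22],"grip": 0},
  {"rotation": [0,0,0],"translation": [0,0,0.32],"grip": 0},
  {"rotation": [0,0,0],"translation": [0,0,0.342],"grip": 0},
  {"rotation": [0,0,0],"translation": [0,0,0.342],"grip": 0.2},
  {"rotation": [0,0,0],"translation": [0,0,0.342],"grip": 0.4},
  {"rotation": [0,0,0],"translation": [0,0,0.342],"grip": 0.6},
  {"rotation": [0,0,0],"translation": [0,0,0.342],"grip": 0.6},
])

```text
t: 21.15
position: [0.5244, 0.0541, 0.069]
ee_rot: [0.001, 0.667, 0.745, 0.001]
wrist_force: [-3.4, -2.0, 6.5]
opening: 0.681
grasp_force: 33.1
```

apply_moves([
  {"rotation": [0,0,0],"translation": [0,0,-0.04],"grip": 0.6},
  {"rotation": [0,0,0],"translation": [0,0,-0.12],"grip": 0.6},
  {"rotation": [0,0,0],"translation": [0,0,-0.22],"grip": 0.6},
  {"rotation": [0,0,0],"translation": [0,0,-0.32],"grip": 0.6},
  {"rotation": [0,0,0],"translation": [0,0,-0.42],"grip": 0.6},
  {"rotation": [0,0,0],"translation": [0,0,-0.52],"grip": 0.6},
  {"rotation": [0,0,0],"translation": [0,0,-0.62],"grip": 0.6},
  {"rotation": [0,0,0],"translation": [0,0,-0.66],"grip": 0.6},
])

```text
t: 22.15
position: [0.5241, 0.0545, 0.2673]
ee_rot: [0.001, 0.667, 0.745, 0.001]
wrist_force: [0.5, -0.4, -6.5]
opening: 0.685
grasp_force: 34.6
```

apply_moves([
  {"rotation": [0,0,0],"translation": [0,0,0],"grip": 0.6},
  {"rotation": [0,0,0],"translation": [0,0,0],"grip": 0.6},
  {"rotation": [0,0,0],"translation": [0,0,0],"grip": 0.6},
  {"rotation": [0,0,0],"translation": [0,0,0],"grip": 0.6},
  {"rotation": [0,0,0],"translation": [0,0,0],"grip": 0.6},
  {"rotation": [0,0,0],"translation": [0,0,0],"grip": 0.6},
  {"rotation": [0,0,0],"translation": [0,0,0],"grip": 0.6},
  {"rotation": [0,0,0],"translation": [0,0,0],"grip": 0.6},
])

```text
t: 23.15
position: [0.5235, 0.0544, 0.2653]
ee_rot: [0.0, 0.668, 0.745, 0.0]
wrist_force: [-0.2, 0.8, -6.3]
opening: 0.683
grasp_force: 34.6
```

```bash
python3 w.py; python3 - <<'E'
from h import *
a=[manip.grab_frame(n)['color'] for n in("scene","top")]
c=np.hstack([cv2.resize(a[0][60:360,180:440],(400,460)),cv2.resize(a[1][130:300,200:430],(400,460))])
cv2.imwrite("pics/end.png",cv2.convertScaleAbs(c[:,:,::-1],alpha=1.4))
E
```

```text
wrist_force [-0.2004  0.1929 -5.7238]
torque [ 0.0095 -0.0004 -0.019 ]
position [0.5235 0.0544 0.2653]
ee_rot [0.     0.6675 0.7446 0.    ]
[np.float64(-6.31), np.float64(-5.55), np.float64(-5.4), np.float64(-5.84), np.float64(-5.52)] 0.6846472487315308 34.592905610916205 23.35 [-4.89811191e-04 -4.03242302e+01 -4.29789948e+01 -6.57248995e-03
  2.36140673e-03 -5.19354629e-06]
```

View pics/end.png

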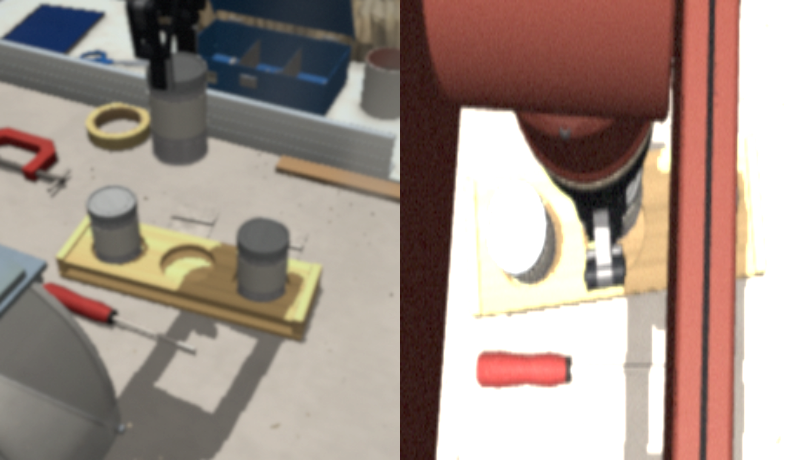

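The scene view shows the middle tin held upright at about (180,110), well above the two others, which stand in their holes. Its underside is at about 0.206 m and the lids are at 0.11 m. The hinges and screwdriver have not moved.

```bash
python3 -c "
from rig import manip;print(manip.finish_job())"
```

```text
the job is handed in; nothing more can be done
None
```

I hefted all three tins from left to right and put each back in its own hole; the middle one is the full tin (about 0.59 kg, against 0.19 kg left and 0.32 kg right), and I handed the job in with it held upright and still, its underside about 9–10 cm above the other lids.

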